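# Put the multimeter away in its drawer

### The arm

A 6-joint arm with a two-finger parallel gripper is mounted at the origin on the work surface. World frame = base frame: x ahead of the robot, y to its left, z up, the work surface at z = 0. Lengths are in m, angles in degrees, forces in N, time in s.
With the tool pointing down it reaches from about 0.35 to 0.875 m from the base axis. Payload 4.2 kg.
Tool frame: the origin (TCP) lies on the mounting face of the last link; the fingertips stand 182 mm ahead of it and the grasp point (between the pads) lies 164 mm ahead of it (r.tcp_to_grasp is the distance from the TCP to the grasp point, in m); z points along the fingers, y is the line along which they close (so a half turn about z gives the same grasp; the last joint's range is limited). The gripper opens to 87 mm and grips with 3 to 60 N. Pads are 19 mm wide; open, the fingers measure 117 mm over their backs; the gripper's body (75 mm by 190 mm) begins 51 mm behind the grasp point.
Start: joints at [89.76, 22.042, 0.453, 0, -68.411, -14.817], TCP at [0.162, 0.604, 0.405] pointing down, gripper open.
Joint ranges: [-179.83, 179.83], [-69.29, 118.12], [-61.27, 80.66], [-181.25, 117.63], [-171.15, -9.14], [-177.46, 177.46]. Speed limits (degrees/s): [159.86, 159.86, 180, 180, 180, 180].

### API

Orientations are given as a 3x3 rotation matrix whose columns are the frame's x, y, z axes.
In Python, from station import sense, eyes, r gives the robot as it stands.
- The arm moves only by the tool jog_arm, never from a script. Its argument "increments" is a list of rows, each a list of 4 numbers: the shift along the tool's x, y, z normalised to -1 to 1, where 1 is 0.02 m, then the turn about the tool's z normalised to -1 to 1, where 1 is 0.08 rad. A call has 1 to 10 rows; each row shifts and turns the commanded pose from where the row before left it, along the tool's axes as they then stand; what a row does not reach is not made up. A row lasts 1/10 s, in which the tool goes at most 50 mm and 8.59 degrees, less where a joint would pass 70% of its speed; a pose out of reach is approached as far as the arm can. A call with a number of a shift or a turn outside -1 to 1 is refused whole. A call with a gripper value outside its range is refused whole. "grip" is the finger opening in mm, from 0 to 87, set as the call begins (left out, the last holds). The fingers move at their own pace and stop on an object; the grip force is fixed at half the most. Time passes only in rows, so rows that do not move let the fingers close. It gives the time, the measured TCP pose, the force, the opening and the grip force at its end, in the units of the state.
- sense(): the state, without advancing time (a new reading comes with each control period).
- eyes.capture(name): name is "scene" or "top"; returns the picture (400x640x3 uint8, blue, green, red); there is no depth.
- eyes.get_calibration(name): a dict with "camera_matrix" (3x3 intrinsics, pixels), "k1" (the pictures are not rectified: a ray, as slopes to the right and down, at radius r is drawn at 1 + k1 r^2 times it, then the intrinsics apply), "R" (3x3) and "t" (3): a world point X has camera coordinates R X + t. Camera axes: x right, y down, z forward; pixel columns grow to the right and rows downward; lengths in m; the calibration is good to about 2 mm. A picture is of the moment at which its call begins. get_calibration takes no time and is no camera call.
- r.finish_job(): hands the job in; it is judged then, once.
Trained networks look in the newest picture that a camera, given by its name, has taken for a name from the list of things; names that differ only in an ending like _2 or _b are one class to them, and where a whole thing is asked for, a point or a joint stands for the part that bears it (a point fixed in the world has none). Each returns a list of dicts, best first, with "conf" (0 to 1); they miss things now and then, are a little off and sometimes report something else, mostly with a low value. They report only what shows in the picture. A call takes as long as a camera call.
- eyes.spot_in(camera, name): "centre" ([x, y, z] in m, in world coordinates, good to about 4 mm: the middle of the surface that is visible of it).
- eyes.outline_of(camera, name): "mask" (400x640 bool, what is visible of it).
The state is a dict: "time_s": time; "joints": joint angles; "joint_velocities": joint speeds; "effort": joint torques, N m; "tcp_pos": TCP position; "ee_rot": TCP orientation; "wrist_force": force on the tool from outside, world axes, zero at the start; "moment": the same for the moment, N m; "gripper_width": opening from 0.0 (shut) to 1.0 (fully open); "gripper_force": force on a finger pad.
Only numpy, scipy, OpenCV 4.12 (cv2) and the standard library are available. Lean on these libraries where they do the work, as an engineer would, in place of code of your own. Each camera call takes 0.05 s, during which the arm holds its last target. There are 200 camera calls.

### The job

Pull open the drawer with the upright bow handle, lay the multimeter flat with its screen up in that drawer's wide bay, setting it down gently rather than dropping it, and then push the drawer fully shut without slamming it. Keep the other drawer shut and leave the bottle, the adapter and the circuit board where they are.

Things in the scene. Friction and masses are not known exactly. Their poses are not given: they have to be found in the camera images.
- bow_drawer (a joint): Slide of the drawer with the upright bow handle: 0 = fully shut, grows as it is pulled out, stop at 0.18 m; it may start up to 15 mm ajar. It runs on smooth slides (about 2 N) and stays where it is left.
- bow_handle (a point): Middle of that drawer's upright aluminium handle bar, 57 mm above the table; moves with the drawer. +x points into the cabinet (it opens along -x), z up. The bar is round, 14 mm thick, 70 mm tall (22 to 92 mm above the table), and its middle stands 45 mm in front of the drawer front on two level posts 10 mm wide and tall, centred 28 and 86 mm above the table.
- riser: Fixed board on end panels over both drawers, low instruments on its back half; 560 mm wide, underside 125 mm, top 153 mm above the table. Origin: table level, middle of the plane of the shut drawer fronts; +x inwards. Its front edge is at x = -0.02, 25 mm behind the bar of a shut drawer: a gripper pointing straight down at the bar strikes it; one leaning back 35 to 45 degrees clears it.
- bow_unit: Fixed cabinet of that drawer, under the board: 226 mm wide, 118 mm tall. Origin: table level, middle of the shut drawer's front face; +x inwards. The drawer front is 216 mm wide, 14 mm thick, 6 to 112 mm above the table.
- bow_bay (a point): Front middle of the floor of that drawer's wide bay, 18 mm above the table, at the foot of the drawer front's inner face; moves with the drawer, axes as bow_handle. The bay runs 195 mm from here along +x, 130 mm wide (y): side wall (47 mm tall) at y = +0.065, divider (30 mm tall) at y = -0.065, narrow bay with test prods beyond. Drawer fully out, its front 146 mm are clear of the board.
- bar_drawer (a joint): Slide of the other drawer, the one with the level bar handle: 0 = shut. It stays shut.
- bar_handle (a point): Middle of the level bar handle (130 mm long, left to right) of the other drawer, 57 mm above the table, 45 mm in front of its drawer front. The two drawers stand side by side, 250 mm between centres, and may be either way round.
- meter: Dark hand-held multimeter lying on its back on the table in front of the other drawer: 120 mm long (its x), 58 mm wide (y), body 36 mm thick, with a round dial standing 6 mm higher and a screen on the upper face; about 0.3 kg. Origin: centre of its underside, z up.
- drink: Bystander: closed drink bottle, 66 mm across, 200 mm tall, upright. Origin: centre of its underside.
- adapter: Bystander: black mains adapter, 115 x 56 x 34 mm, no screen or dial. Origin: centre of its underside.
- module: Bystander: white circuit board on a wooden block, 156 x 106 mm, 45 mm tall at its knob. Origin: centre of its underside.

How it is judged (in metres and radians):
On the way, in this order (a step that is already met when the one before it is completed fails the run):
1. the drawer with the upright handle is pulled out at least 130 mm (value of joint bow_drawer above 0.13 m), for 0.2 s.
2. the multimeter lies flat, screen up, in the wide bay of the open drawer (out at least 100 mm), let go and at rest (x of meter in the frame of bow_bay between 0.025 and 0.175 m and y of meter in the frame of bow_bay between -0.05 and 0.05 m and z of meter in the frame of bow_bay between -0.006 and 0.008 m and angle between meter's own z axis and vertical below 0.12 rad and contact force between the fingers and meter below 0.1 N and linear speed of meter below 0.03 m/s and value of joint bow_drawer above 0.1 m), for 0.2 s.
At the end, for the whole second after the job is handed in: Both drawers are shut to within 8 mm; the multimeter lies at rest on the floor of the wide bay, screen up within 7 degrees, its middle 25 to 175 mm behind the drawer front's inner face and within 50 mm of the bay's middle line, and nothing holds it (value of joint each of bow_drawer, bar_drawer below 0.008 m and x of meter in the frame of bow_bay between 0.025 and 0.175 m and y of meter in the frame of bow_bay between -0.05 and 0.05 m and z of meter in the frame of bow_bay between -0.006 and 0.008 m and angle between meter's own z axis and vertical below 0.12 rad and contact force between the fingers and meter below 0.1 N and linear speed of meter below 0.03 m/s); the robot touches nothing.
It fails at once if the bottle, the adapter or the circuit board is moved more than 30 mm (distance of any of drink, adapter, module from where it was at the start of the episode above 0.03 m).
It fails at once if the other drawer is opened more than 20 mm (value of joint bar_drawer above 0.02 m).
It fails at once if the multimeter is dropped into the drawer (it moves faster than 0.5 m/s within 25 mm of the floor of the bay) (linear speed of meter above 0.5 m/s and z of meter in the frame of bow_bay below 0.025 m and horizontal distance between meter and bow_bay below 0.18 m).
It fails at once if the drawer is slammed shut (faster than 0.5 m/s) (velocity of joint bow_drawer below -0.5 m/s).
It also fails if it takes over 72 s, if anything falls off the work surface, if the arm or the gripper's body presses on something with over 40 N, if the wrist force passes 120 N, or if a joint passes its speed limit or range.

## Working session

There is one attempt and no reset: what is moved stays moved. The work goes in short steps, Python scripts to look and compute and a tool call to move; the robot and the scene stay as the last step left them, time stands still between calls to the robot, and variables do not carry over. Pictures are saved under pics/ and viewed, at most 10 in all, crops included, and the job is handed in when it is done.

Besides the shell and the picture viewer there is one more tool, called by a JSON object that holds its "op" and its "data". jog_arm: Moves the arm, as the interface text tells. Its arguments: {"type":"object","properties":{"increments":{"type":"array"},"grip":{"type":"number"}},"required":["increments"]}

```bash
ls; mkdir -p pics
python3 - <<'E'
from station import sense, eyes, r
import cv2,numpy as np
s=sense();print({k:np.round(v,3).tolist() for k,v in s.items()}, r.tcp_to_grasp)
for c in("scene","top"):
    im=eyes.capture(c);cv2.imwrite(f"pics/{c}0.png",im)
    k=eyes.get_calibration(c);print(c,np.round(k["camera_matrix"],1).tolist(),k["k1"],np.round(-k["R"].T@k["t"],3),np.round(k["R"],3).tolist())
    for n in("bow_handle","bar_handle","meter","drink","adapter","module","riser","bow_bay"):
        print(n,[(np.round(d["centre"],3).tolist(),round(d["conf"],2)) for d in eyes.spot_in(c,n)][:3])
E
```

```text
pics
{'time_s': 0.0, 'joints': [89.76, 22.091, 0.38, -0.029, -68.41, -14.816], 'joint_velocities': [0.011, -0.048, 0.013, -0.011, -0.015, -0.002], 'effort': [-0.001, -39.067, 18.74, 4.22, 0.011, -0.0], 'tcp_pos': [0.162, 0.603, 0.404], 'ee_rot': [[0.966, -0.26, -0.0], [-0.26, -0.966, -0.002], [0.0, 0.002, -1.0]], 'wrist_force': [0.305, 0.502, -0.085], 'moment': [0.03, 0.027, 0.02], 'gripper_force': 0.0, 'gripper_width': 1.0} 0.1635
scene [[379.9, 0.0, 322.8], [0.0, 379.9, 197.6], [0.0, 0.0, 1.0]] -0.09032420614612015 [ 0.003 -0.385  0.995] [[0.605, -0.796, -0.003], [-0.66, -0.499, -0.561], [0.445, 0.341, -0.828]]
bow_handle [([0.637, -0.109, 0.071], 0.92)]
bar_handle [([0.663, 0.134, 0.063], 0.94), ([0.634, -0.109, 0.067], 0.36)]
meter [([0.49, 0.162, 0.038], 0.65)]
drink [([0.441, -0.429, 0.127], 0.87)]
adapter [([0.387, 0.419, 0.032], 0.74), ([0.664, 0.133, 0.067], 0.34)]
module [([0.545, 0.468, 0.027], 0.65)]
riser [([0.751, -0.047, 0.154], 0.81)]
bow_bay []
top [[413.6, 0.0, 317.6], [0.0, 413.6, 202.9], [0.0, 0.0, 1.0]] -0.07958498987963175 [0.363 0.019 1.391] [[0.026, -1.0, 0.011], [-0.991, -0.027, -0.132], [0.132, -0.007, -0.991]]
bow_handle [([0.635, -0.102, 0.057], 0.96)]
bar_handle [([0.63, 0.136, 0.06], 0.53)]
meter [([0.503, 0.175, 0.039], 0.95), ([0.636, -0.104, 0.057], 0.49)]
drink [([0.459, -0.412, 0.127], 0.68)]
adapter [([0.458, -0.413, 0.126], 0.75), ([0.549, 0.474, 0.024], 0.62)]
module [([0.628, 0.136, 0.061], 0.29)]
riser [([0.758, 0.008, 0.151], 0.86), ([0.626, 0.137, 0.062], 0.61)]
bow_bay [([0.637, -0.106, 0.054], 0.6)]
```

View pics/scene0.png

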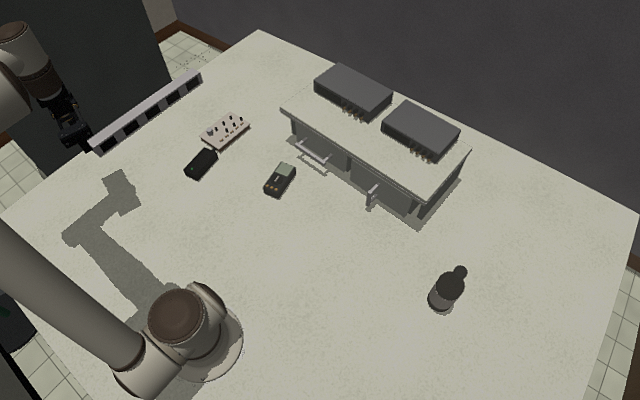

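View pics/top0.png

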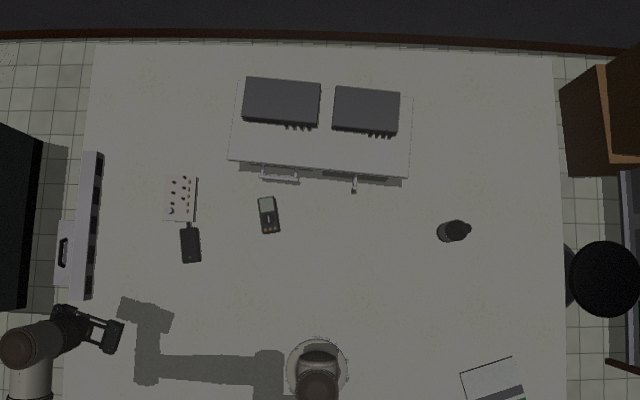

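The scene view shows the bow handle at about (372,195), the bar handle at (312,158) and the meter at (280,178). In the top view they are at (354,184), (279,178) and (268,214). The cabinet is slightly yawed. Next I'll measure both views with masks and zoom in.

```bash
cat > h.py <<'E'
from station import sense, eyes, r
import cv2,numpy as np
K={c:eyes.get_calibration(c) for c in("scene","top")}
def ray(c,px):
    k=K[c];p=np.atleast_2d(px).astype(float)
    q=cv2.undistortPoints(p[:,None],k["camera_matrix"],np.array([k["k1"],0,0,0.]))[:,0]
    d=np.c_[q,np.ones(len(q))]@np.array(k["R"]); return -np.array(k["R"]).T@k["t"],d
def onz(c,px,z):
    o,d=ray(c,px); return o+d*((z-o[2])/d[:,2])[:,None]
def tri(pa,pb):
    A=[];b=[]
    for c,p in(("scene",pa),("top",pb)):
        o,d=ray(c,p);d=d[0]/np.linalg.norm(d[0]);P=np.eye(3)-np.outer(d,d);A.append(P);b.append(P@o)
    X=np.linalg.lstsq(np.vstack(A),np.hstack(b),rcond=None)[0]; return X,max(np.linalg.norm(A[i]@X-b[i]) for i in(0,1))
def rect(c,name,z):
    o=eyes.outline_of(c,name)
    if not o: return None
    m=o[0]["mask"].astype(np.uint8);ct=max(cv2.findContours(m,0,1)[0],key=len)[:,0]
    w=onz(c,ct,z)[:,:2]; return o[0]["conf"],ct,cv2.minAreaRect((w*1000).astype(np.float32)),w
def show(path,parts,s):
    cv2.imwrite(path,np.hstack([cv2.resize(i,None,fx=s,fy=s,interpolation=cv2.INTER_CUBIC) for i in parts]))
E
python3 - <<'E'
from h import *
a=eyes.capture("scene");b=eyes.capture("top")
for c in("scene","top"):
  for n,z in(("meter",.036),("bow_handle",.08),("bar_handle",.06),("riser",.153)):
    q=rect(c,n,z)
    if q: print(c,n,round(q[0],2),np.round(q[2][0]),np.round(q[2][1]),round(q[2][2],1),q[1].min(0),q[1].max(0))
show("pics/z.png",[a[130:230,250:410],b[130:240,220:420][:100,:160]],2.5)
show("pics/z1.png",[b[150:240,230:430]],4)
E
```

```text
scene meter 0.83 [492. 162.] [133.  71.] 11.6 [263 163] [295 197]
scene bow_handle 0.57 [ 604. -110.] [244. 108.] 85.3 [350 160] [411 216]
scene bar_handle 0.87 [650. 136.] [263.  87.] 85.7 [294 123] [346 172]
scene riser 0.62 [760.  -4.] [587. 363.] 85.7 [280  63] [470 218]
top meter 0.69 [499. 172.] [118.  60.] 10.3 [258 197] [278 233]
top bar_handle 0.7 [636. 140.] [126.  44.] 85.9 [259 165] [297 181]
top riser 0.6 [770.   4.] [564. 286.] 86.0 [228  76] [412 179]
```

View pics/z.png

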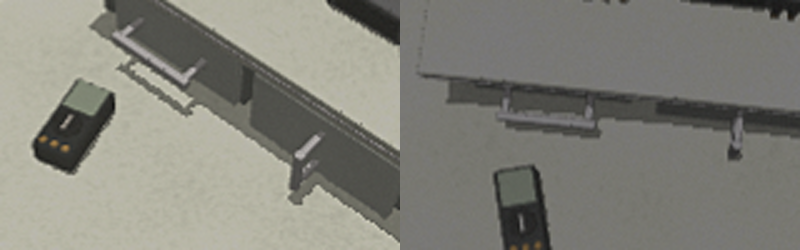

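View pics/z1.png

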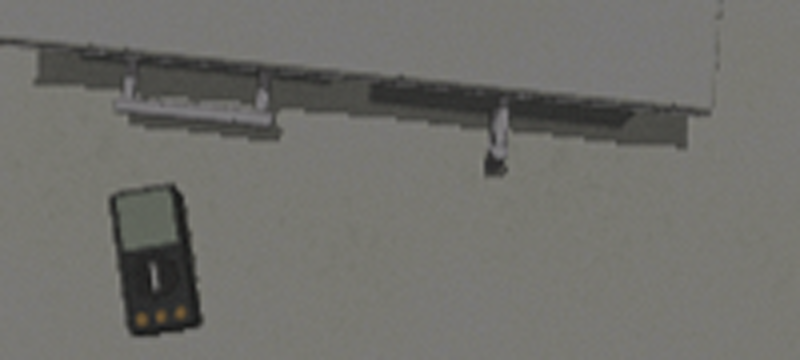

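The zoom shows the bar top at scene ≈(369.5,193) and top ≈(354.5,187.5). The drawer is slightly ajar and the meter lies screen up. I'll triangulate from these.

Run:
```python
from h import *
print(tri((369.5,193),(354.5,187.5)))
for z in(.092,): print(onz("scene",(369.5,193),z),onz("top",(354.5,187.5),z))
# riser front edge corners, top face
for p,q in (((280,108),(228,160)),((418,217),(410,178))): print(onz("top",q,.153))
# bar handle ends (left, right) triangulated
print(tri((296,144),(259,176)),tri((326,162),(297,180)))
print(tri((287,164),(268,198)))
w=rect("top","meter",.036);print(w and w[2]); w=rect("top","riser",.153);print(np.round(cv2.boxPoints(w[2])))
a=eyes.capture("scene");b=eyes.capture("top")
show("pics/z2.png",[a[175:225,345:395],b[165:215,330:380]],8)
```

```text
(array([ 0.59034128, -0.10771425,  0.08086758]), np.float64(0.00039050511539760063))
[[ 0.58289491 -0.11082354  0.092     ]] [[ 0.58866571 -0.10693525  0.092     ]]
[[0.65289319 0.28831957 0.153     ]]
[[ 0.61254677 -0.27123945  0.153     ]]
(array([0.62513875, 0.20371555, 0.05513113]), np.float64(0.000674655591214005)) (array([0.61564085, 0.0758296 , 0.06352068]), np.float64(0.0035759746214690147))
(array([0.5509447 , 0.17506867, 0.04545771]), np.float64(0.0038120886885166737))
((499.4824523925781, 171.69171142578125), (118.2353744506836, 60.13093185424805), 10.31031322479248)
[[ 608. -268.]
 [ 893. -288.]
 [ 933.  275.]
 [ 647.  295.]]
```

View pics/z2.png

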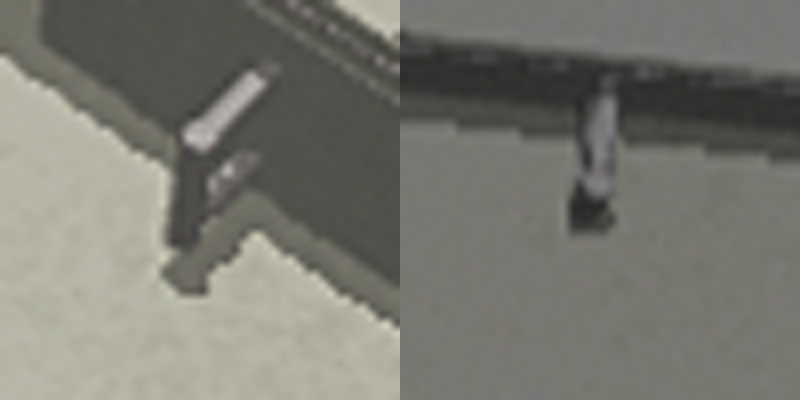

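Run:
```python
from h import *
for a in((370,191.5),(369.8,191)):
  print(tri(a,(354.6,187.3)),onz("scene",a,.092),onz("top",(354.6,187.3),.092))
# predicted board edge & shut bar line: yaw, direction
p,q=np.array([.6128,-.2712]),np.array([.6526,.2883]);u=(q-p)/np.linalg.norm(q-p);n=np.array([u[1],-u[0]])
B=np.array([.588,-.108]);m=(p+q)/2;print("yaw",np.degrees(np.arctan2(-u[0],u[1])),"bar ahead of edge",(B-m)@n,"lateral",(B-m)@u,"edge mid",m,"len",np.linalg.norm(q-p))
```

```text
(array([ 0.59012383, -0.1078233 ,  0.08868191]), np.float64(0.00033308507492320967)) [[ 0.58822458 -0.10906777  0.092     ]] [[ 0.58932196 -0.10724586  0.092     ]]
(array([ 0.589493  , -0.10740246,  0.0916178 ]), np.float64(0.00015592274640296354)) [[ 0.5893627  -0.10762775  0.092     ]] [[ 0.58932196 -0.10724586  0.092     ]]
yaw -4.068878098802862 bar ahead of edge -0.03631745204585617 lateral -0.11942794973077675 edge mid [0.6327  0.00855] len 0.5609137990814632
```

Run:
```python
from h import *
b=eyes.capture("top");a=eyes.capture("scene")
show("pics/z3.png",[np.clip(b[290:390,0:140].astype(int)*2,0,255).astype(np.uint8),np.clip(a[60:160,0:140].astype(int)*2,0,255).astype(np.uint8)],2.8)
```

```text
(no output)
```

View pics/z3.png

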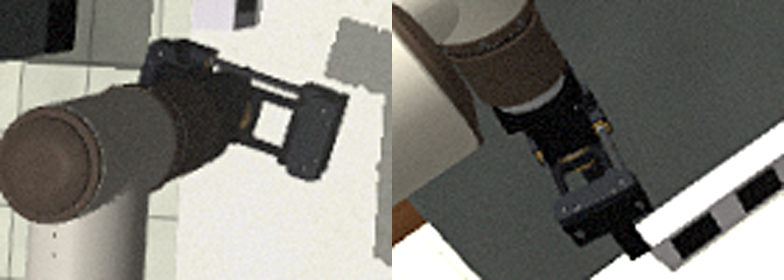

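Run:
```python
from h import *
s=sense();R=np.array(s["ee_rot"]);t=np.array(s["tcp_pos"])
def pr(c,X):
    k=K[c];X=np.atleast_2d(X).astype(float)
    return cv2.projectPoints(X,cv2.Rodrigues(np.array(k["R"]))[0],np.array(k["t"]),k["camera_matrix"],np.array([k["k1"],0,0,0.]))[0][:,0]
im={c:np.clip(eyes.capture(c).astype(int)*2,0,255).astype(np.uint8) for c in K}
out=[]
for c,(y0,x0) in(("top",(290,0)),("scene",(60,0))):
    g=cv2.resize(im[c][y0:y0+100,x0:x0+140],None,fx=2.8,fy=2.8)
    P=lambda v:tuple(int(q) for q in ((pr(c,t+R@np.array(v))[0]-[x0,y0])*2.8))
    for sg in(-1,1):
        cv2.line(g,P([0,sg*.0435,.11]),P([0,sg*.0435,.182]),(0,0,255),1)   # fingers red
    def box(a,b,z,col):
        q=np.array([P([i*a,j*b,z]) for i,j in((1,1),(1,-1),(-1,-1),(-1,1))]);cv2.polylines(g,[q],True,col,1)
    box(.0375,.095,.1125,(0,255,0));box(.095,.0375,.1125,(255,0,255))
    cv2.circle(g,P([0,0,0]),3,(255,255,0),-1);out.append(g)
show("pics/z4.png",out,1)
```

```text
(no output)
```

View pics/z4.png

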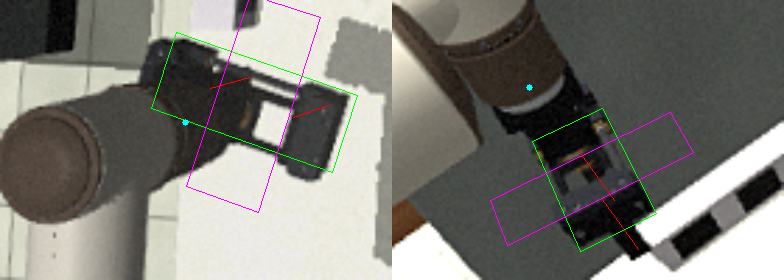

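The overlay shows the gripper body's 190 mm runs along the closing axis (green box). Closing across the bar therefore puts only ±37.5 mm towards the board. The drawer is about 11 mm ajar, so a pinch near the bar top, 7 mm forward of its axis, clears the board.

{"op": "jog_arm", "data": {"increments": [[0, 0, 0, -0.8], [0, 0, 0, -0.8], [0, 0, 0, -0.8], [0.69, 1, 0, 0], [0.69, 1, 0, 0], [0.69, 1, 0, 0], [0.69, 1, 0, 0], [0.69, 1, 0, 0], [0.69, 1, 0, 0], [0.69, 1, 0, 0]], "grip": 87}}

```text
time_s: 2.8
tcp_pos: [0.2492, 0.4561, 0.4049]
ee_rot: [[0.998, -0.071, 0.0], [-0.071, -0.998, 0.0], [0.0, -0.0, -1.0]]
wrist_force: [0.0, 0.6, -0.0]
gripper_width: 0.998
gripper_force: 0.0
```

{"op": "jog_arm", "data": {"increments": [[0.69, 1, 0, 0], [0.69, 1, 0, 0], [0.69, 1, 0, 0], [0.69, 1, 0, 0], [0.69, 1, 0, 0], [0.69, 1, 0, 0], [0.69, 1, 0, 0], [0.69, 1, 0, 0], [0.69, 1, 0, 0], [0.69, 1, 0, 0]]}}

```text
time_s: 3.8
tcp_pos: [0.3726, 0.2468, 0.405]
ee_rot: [[0.998, -0.071, 0.0], [-0.071, -0.998, 0.001], [0.0, -0.001, -1.0]]
wrist_force: [0.5, 1.1, 0.0]
gripper_width: 0.995
gripper_force: 0.0
```

{"op": "jog_arm", "data": {"increments": [[0.69, 1, 0, 0], [0.69, 1, 0, 0], [0.69, 1, 0, 0], [0.69, 1, 0, 0], [0.69, 1, 0, 0], [0.69, 1, 0, 0], [0.69, 1, 0, 0], [0.69, 1, 0, 0], [0.69, 1, 0, 0], [0.69, 1, 0, 0]]}}

```text
time_s: 4.8
tcp_pos: [0.4962, 0.0376, 0.405]
ee_rot: [[0.997, -0.071, 0.0], [-0.071, -0.997, 0.0], [0.0, -0.0, -1.0]]
wrist_force: [-0.1, 0.2, 0.1]
gripper_width: 0.998
gripper_force: 0.0
```

{"op": "jog_arm", "data": {"increments": [[0.6, 1, 0, 0], [0.6, 1, 0, 0], [0.6, 1, 0, 0], [0.6, 1, 0, 0], [0, 0, 0, 0], [0, 0, 0, 0]]}}

```text
time_s: 5.4
tcp_pos: [0.538, -0.0449, 0.4045]
ee_rot: [[0.997, -0.072, -0.001], [-0.072, -0.997, 0.0], [-0.001, -0.0, -1.0]]
wrist_force: [-0.4, -0.2, 0.1]
gripper_width: 0.998
gripper_force: 0.0
```

{"op": "jog_arm", "data": {"increments": [[0.79, 0.98, 0, 0], [0.79, 0.98, 0, 0], [0.79, 0.98, 0, 0], [0, 0, 1, 0], [0, 0, 1, 0], [0, 0, 1, 0], [0, 0, 1, 0], [0, 0, 1, 0], [0, 0, 0.5, 0], [0, 0, 0, 0]]}}

```text
time_s: 6.4
tcp_pos: [0.5807, -0.106, 0.2935]
ee_rot: [[0.998, -0.07, -0.003], [-0.07, -0.998, -0.0], [-0.003, 0.0, -1.0]]
wrist_force: [0.3, -0.2, 0.6]
gripper_width: 1.0
gripper_force: 0.0
```

{"op": "jog_arm", "data": {"increments": [[0, 0, 0.6, 0], [0, 0, 0.6, 0], [0, 0, 0.5, 0], [0, 0, 0, 0], [0, 0, 0, 0]]}}

```text
time_s: 6.9
tcp_pos: [0.5812, -0.1067, 0.2605]
ee_rot: [[0.998, -0.071, -0.0], [-0.071, -0.998, -0.0], [-0.0, 0.0, -1.0]]
wrist_force: [0.7, 0.7, -0.2]
gripper_width: 0.998
gripper_force: 0.0
```

Run:
```python
from h import *
a=eyes.capture("scene");b=eyes.capture("top");print(sense()["wrist_force"])
show("pics/z5.png",[np.clip(i.astype(int)*3//2,0,255).astype(np.uint8) for i in(a[130:250,310:440],b[130:250,300:430])],3)
```

```text
[-0.04332121 -0.70515952  0.44446064]
```

View pics/z5.png

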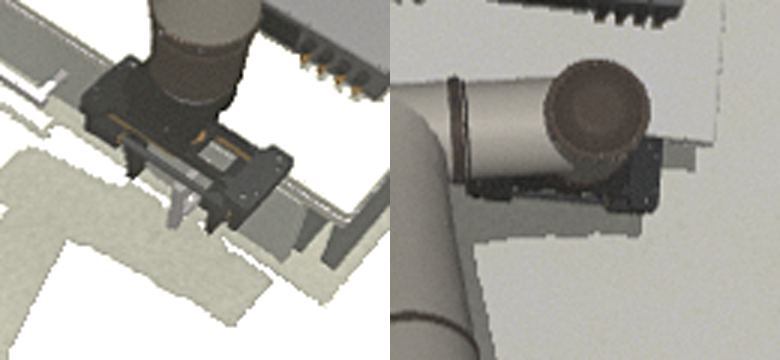

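The bar stands between the open fingers (left panel, near (175,195)) and nothing is touching. I'll close on it.

{"op": "jog_arm", "data": {"increments": [[0, 0, 0, 0], [0, 0, 0, 0], [0, 0, 0, 0], [0, 0, 0, 0], [0, 0, 0, 0], [0, 0, 0, 0], [0, 0, 0, 0], [0, 0, 0, 0]], "grip": 0}}

```text
time_s: 7.8
tcp_pos: [0.5812, -0.1067, 0.2607]
ee_rot: [[0.997, -0.071, -0.0], [-0.071, -0.997, -0.0], [-0.0, 0.0, -1.0]]
wrist_force: [0.1, -0.1, -0.5]
gripper_width: 0.356
gripper_force: 0.0
```

{"op": "jog_arm", "data": {"increments": [[-0.2, 0, 0, 0], [-0.5, 0, 0, 0], [-0.8, 0, 0, 0], [-0.8, 0, 0, 0], [-0.8, 0, 0, 0], [0, 0, 0, 0]]}}

```text
time_s: 8.4
tcp_pos: [0.5168, -0.1023, 0.2608]
ee_rot: [[0.997, -0.071, -0.002], [-0.071, -0.997, 0.0], [-0.002, -0.0, -1.0]]
wrist_force: [-0.5, -0.2, 0.1]
gripper_width: 0.004
gripper_force: 0.0
```

I pulled before the fingers had finished closing, at about 70 mm/s. I'll part-open, go back and grip fully.

{"op": "jog_arm", "data": {"increments": [[0, 0, 0, 0], [0, 0, 0, 0], [0, 0, 0, 0], [0, 0, 0, 0], [0, 0, 0, 0], [0, 0, 0, 0], [0, 0, 0, 0], [0, 0, 0, 0]], "grip": 50}}

```text
time_s: 9.2
tcp_pos: [0.5193, -0.1023, 0.2607]
ee_rot: [[0.997, -0.071, -0.0], [-0.071, -0.997, -0.0], [-0.0, 0.0, -1.0]]
wrist_force: [0.1, 0.2, -0.1]
gripper_width: 0.557
gripper_force: 0.0
```

Run:
```python
from h import *
a=eyes.capture("scene");b=eyes.capture("top");print(sense()["gripper_width"])
for c in("scene","top"): print([(np.round(d["centre"],3),round(d["conf"],2)) for d in eyes.spot_in(c,"bow_handle")])
show("pics/z6.png",[np.clip(i.astype(int)*3//2,0,255).astype(np.uint8) for i in(a[150:230,330:430],b[150:230,320:420])],4)
```

```text
0.5710019877017284
[(array([ 0.634, -0.17 ,  0.083]), 0.55)]
[(array([ 0.638, -0.073,  0.058]), 0.52), (array([0.497, 0.179, 0.038]), 0.4)]
```

View pics/z6.png

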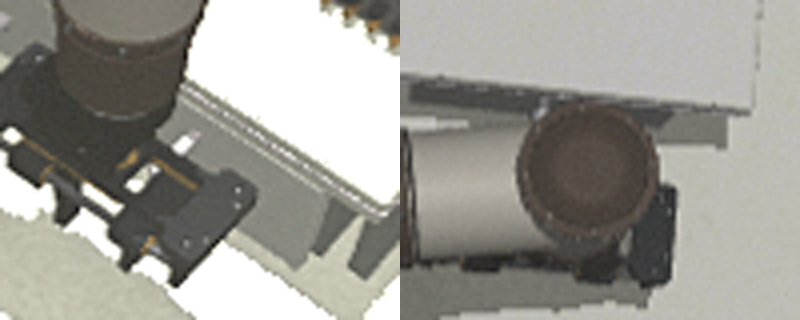

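The post end is still at scene (378,184), so the drawer hasn't moved. I'll go back and grip for longer.

{"op": "jog_arm", "data": {"increments": [[0.8, 0, 0, 0], [0.8, 0, 0, 0], [0.8, 0, 0, 0], [0.5, 0, 0, 0], [0.2, 0, 0, 0], [0, 0, 0, 0]]}}

```text
time_s: 10.0
tcp_pos: [0.5812, -0.1067, 0.2605]
ee_rot: [[0.997, -0.071, -0.001], [-0.071, -0.997, 0.0], [-0.001, -0.0, -1.0]]
wrist_force: [-0.1, 0.6, 0.6]
gripper_width: 0.572
gripper_force: 0.0
```

{"op": "jog_arm", "data": {"increments": [[0, 0, 0, 0], [0, 0, 0, 0], [0, 0, 0, 0], [0, 0, 0, 0], [0, 0, 0, 0], [0, 0, 0, 0], [0, 0, 0, 0], [0, 0, 0, 0], [0, 0, 0, 0]], "grip": 0}}

```text
time_s: 10.9
tcp_pos: [0.5811, -0.1065, 0.2608]
ee_rot: [[0.997, -0.071, -0.0], [-0.071, -0.997, 0.0], [-0.0, -0.0, -1.0]]
wrist_force: [-1.2, 2.3, 1.8]
gripper_width: 0.144
gripper_force: 30.0
```

The 12.5 mm opening means the pad edges are just short of the bar's middle. I'll reopen, advance 6 mm and raise 5 mm for board clearance.

{"op": "jog_arm", "data": {"increments": [[0, 0, 0, 0], [0, 0, 0, 0], [0, 0, -0.25, 0], [0.15, 0, 0, 0], [0.15, 0, 0, 0], [0, 0, 0, 0]], "grip": 30}}

```text
time_s: 11.5
tcp_pos: [0.5876, -0.1072, 0.2657]
ee_rot: [[0.997, -0.071, 0.0], [-0.071, -0.997, -0.0], [0.0, 0.0, -1.0]]
wrist_force: [0.9, -0.1, -0.1]
gripper_width: 0.346
gripper_force: 0.0
```

{"op": "jog_arm", "data": {"increments": [[0, 0, 0, 0], [0, 0, 0, 0], [0, 0, 0, 0], [0, 0, 0, 0], [0, 0, 0, 0], [0, 0, 0, 0]], "grip": 0}}

```text
time_s: 12.1
tcp_pos: [0.5871, -0.1069, 0.2657]
ee_rot: [[0.997, -0.071, -0.0], [-0.071, -0.997, 0.0], [-0.0, -0.0, -1.0]]
wrist_force: [-0.8, 1.7, 0.2]
gripper_width: 0.147
gripper_force: 30.0
```

{"op": "jog_arm", "data": {"increments": [[-0.2, 0, 0, 0], [-0.3, 0, 0, 0], [-0.5, 0, 0, 0], [-0.5, 0, 0, 0], [-0.5, 0, 0, 0], [0, 0, 0, 0]]}}

```text
time_s: 12.7
tcp_pos: [0.5448, -0.1039, 0.2657]
ee_rot: [[0.997, -0.071, -0.004], [-0.071, -0.997, 0.001], [-0.004, -0.001, -1.0]]
wrist_force: [-0.6, 5.9, -1.5]
gripper_width: 0.143
gripper_force: 30.0
```

{"op": "jog_arm", "data": {"increments": [[-0.7, -0.02, 0, 0], [-0.7, -0.02, 0, 0], [-0.7, -0.02, 0, 0], [-0.7, 0, 0, 0], [-0.7, 0, 0, 0], [-0.7, 0, 0, 0], [-0.5, 0, 0, 0], [-0.3, 0, 0, 0], [0, 0, 0, 0]]}}

```text
time_s: 13.6
tcp_pos: [0.446, -0.0962, 0.2656]
ee_rot: [[0.997, -0.071, -0.003], [-0.071, -0.997, -0.0], [-0.003, 0.0, -1.0]]
wrist_force: [-2.0, 1.9, -1.6]
gripper_width: 0.144
gripper_force: 30.0
```

{"op": "jog_arm", "data": {"increments": [[-0.4, 0, 0, 0], [-0.4, 0, 0, 0], [-0.3, 0, 0, 0], [-0.1, 0, 0, 0], [0, 0, 0, 0], [0, 0, 0, 0]]}}

```text
time_s: 14.2
tcp_pos: [0.423, -0.0944, 0.2656]
ee_rot: [[0.997, -0.071, -0.003], [-0.071, -0.997, -0.0], [-0.003, 0.0, -1.0]]
wrist_force: [-1.7, -0.9, -3.0]
gripper_width: 0.144
gripper_force: 30.0
```

{"op": "jog_arm", "data": {"increments": [[0, 0, 0, 0], [0, 0, 0, 0], [0, 0, 0, 0], [0, 0, -1, 0], [0, 0, -1, 0], [0, 0, -1, 0], [0, 0, -1, 0], [0, 0, -1, 0]], "grip": 87}}

```text
time_s: 15.0
tcp_pos: [0.4238, -0.0942, 0.367]
ee_rot: [[0.998, -0.071, 0.002], [-0.071, -0.998, 0.0], [0.002, -0.0, -1.0]]
wrist_force: [-0.3, 0.4, 0.1]
gripper_width: 0.787
gripper_force: 0.0
```

Run:
```python
from h import *
s=sense();print(np.round(s["tcp_pos"],4))
eyes.capture("scene");eyes.capture("top")
for c in("scene","top"):
  for n in("bow_handle","meter","bow_bay","bow_drawer"): print(c,n,[(np.round(d["centre"],3),round(d["conf"],2)) for d in eyes.spot_in(c,n)])
  q=rect(c,"meter",.036);print(q and (q[0],q[2]))
```

```text
[ 0.4238 -0.0942  0.367 ]
scene bow_handle [(array([ 0.574, -0.13 ,  0.036]), 0.69)]
scene meter [(array([0.487, 0.164, 0.033]), 0.81)]
scene bow_bay [(array([ 0.568, -0.131,  0.034]), 0.74)]
scene bow_drawer [(array([ 0.569, -0.132,  0.033]), 0.62)]
(0.92, ((491.99420166015625, 163.4478302001953), (137.95069885253906, 71.16545104980469), 11.169267654418945))
top bow_handle [(array([ 0.58 , -0.096,  0.018]), 0.89)]
top meter [(array([0.514, 0.18 , 0.039]), 0.78)]
top bow_bay [(array([ 0.582, -0.101,  0.014]), 0.57)]
top bow_drawer [(array([ 0.575, -0.096,  0.02 ]), 0.58)]
(0.88, ((510.3371276855469, 172.62728881835938), (97.2573013305664, 60.33272933959961), 9.941222190856934))
```

{"op": "jog_arm", "data": {"increments": [[0, 0, 0, -0.79], [0, 0, 0, -0.79], [0, 0, 0, -0.79], [0, 0, 0, -0.79], [0.47, -0.96, 0, 0], [0.47, -0.96, 0, 0], [0.47, -0.96, 0, 0], [0.47, -0.96, 0, 0], [0.47, -0.96, 0, 0], [0.47, -0.96, 0, 0]]}}

```text
time_s: 16.6
tcp_pos: [0.4584, 0.0301, 0.3656]
ee_rot: [[0.983, 0.181, -0.0], [0.181, -0.983, -0.0], [-0.0, 0.0, -1.0]]
wrist_force: [-0.3, -0.3, 1.0]
gripper_width: 0.998
gripper_force: 0.0
```

{"op": "jog_arm", "data": {"increments": [[0.47, -0.96, 0, 0], [0.47, -0.96, 0, 0], [0.47, -0.96, 0, 0], [0.47, -0.96, 0, 0], [0.47, -0.96, 0, 0], [0.47, -0.96, 0, 0], [0.47, -0.92, 0, 0], [0, 0, 0, 0], [0, 0, 0, 0]]}}

```text
time_s: 17.5
tcp_pos: [0.4988, 0.1731, 0.3654]
ee_rot: [[0.983, 0.182, -0.001], [0.182, -0.983, -0.001], [-0.001, 0.0, -1.0]]
wrist_force: [0.3, 0.3, 0.8]
gripper_width: 0.999
gripper_force: 0.0
```

Run:
```python
from h import *
s=sense();print(np.round(s["tcp_pos"],4),np.degrees(np.arctan2(s["ee_rot"][1][0],s["ee_rot"][0][0])),s["gripper_width"])
a=eyes.capture("scene");b=eyes.capture("top")
for c in("scene","top"):
  for n in("bow_handle","meter"): print(c,n,[(np.round(d["centre"],3),round(d["conf"],2)) for d in eyes.spot_in(c,n)])
show("pics/z7.png",[np.clip(i.astype(int)*3//2,0,255).astype(np.uint8) for i in(a[140:280,260:420],b[150:290,250:410])],2.5)
```

```text
[0.4988 0.1731 0.3654] 10.460901135506484 0.9988700026695272
scene bow_handle [(array([ 0.567, -0.098,  0.032]), 0.68)]
scene meter [(array([0.489, 0.161, 0.034]), 0.61)]
top bow_handle [(array([ 0.557, -0.102,  0.018]), 0.95)]
top meter [(array([0.478, 0.165, 0.037]), 0.55)]
```

View pics/z7.png

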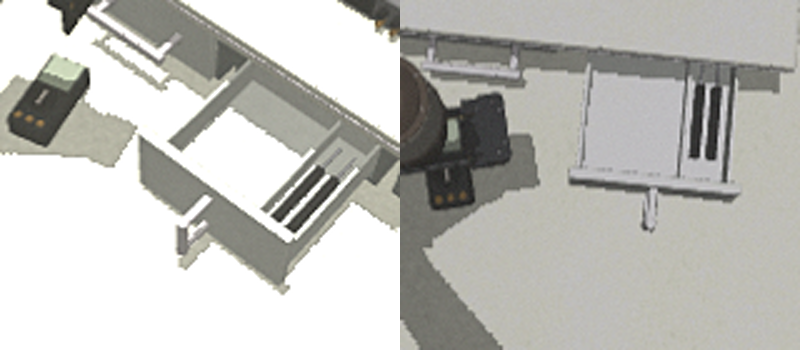

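The last picture shows the drawer open. The wide bay lies left of the divider, and the narrow bay with prods is on the right. The fingers are over the meter with its screen up. I'll descend and grip.

{"op": "jog_arm", "data": {"increments": [[0.05, 0, 1, 0], [0, 0, 1, 0], [0, 0, 1, 0], [0, 0, 1, 0], [0, 0, 1, 0], [0, 0, 1, 0], [0, 0, 1, 0], [0, 0, 1, 0], [0, 0, 0.5, 0], [0, 0, 0.4, 0]]}}

```text
time_s: 18.8
tcp_pos: [0.4999, 0.1725, 0.1873]
ee_rot: [[0.984, 0.181, -0.0], [0.181, -0.984, -0.0], [-0.0, 0.0, -1.0]]
wrist_force: [-0.1, 0.3, -0.1]
gripper_width: 1.002
gripper_force: 0.0
```

{"op": "jog_arm", "data": {"increments": [[0, 0, 0, 0], [0, 0, 0, 0], [0, 0, 0, 0], [0, 0, 0, 0], [0, 0, 0, 0], [0, 0, 0, 0], [0, 0, 0, 0], [0, 0, 0, 0]], "grip": 30}}

```text
time_s: 19.6
tcp_pos: [0.4999, 0.1727, 0.1884]
ee_rot: [[0.983, 0.181, 0.001], [0.181, -0.983, 0.0], [0.001, -0.0, -1.0]]
wrist_force: [-0.6, -0.5, 6.5]
gripper_width: 0.662
gripper_force: 30.0
```

Run:
```python
from h import *
T=lambda x,y:(250+x/2.5,150+y/2.5)
S=lambda x,y:(260+x/2.5,140+y/2.5)
n=np.array([.99748,-.07095]);u=np.array([.07095,.99748])
def f(l,X): X=np.ravel(X); print(l,np.round(X,4),"along",round(X[:2]@n,4),"lat",round(X[:2]@u,4))
f("bar top",onz("top",T(651,222),.092)); f("bar tri",tri(S(184,222),T(651,222))[0])
f("sidewall front inner",onz("top",T(588,168),.065)); f("sidewall back",onz("top",T(592,70),.065))
f("divider front L",onz("top",T(679,176),.048)); f("divider back L",onz("top",T(686,66),.048))
f("front L corner",onz("top",T(570,168),.112)); f("front R back corner",onz("top",T(740,183),.112)); f("front L outer",onz("top",T(570,182),.112))
f("board",onz("top",T(690,60),.153))
```

```text
bar top [ 0.4369 -0.6119  0.092 ] along 0.4792 lat -0.5793
bar tri [ 0.3048 -0.3002  0.5964] along 0.3253 lat -0.2779
sidewall front inner [ 0.5074 -0.5413  0.065 ] along 0.5445 lat -0.5039
sidewall back [ 0.6385 -0.5506  0.065 ] along 0.6759 lat -0.5039
divider front L [ 0.5016 -0.6743  0.048 ] along 0.5482 lat -0.637
divider back L [ 0.6519 -0.6904  0.048 ] along 0.6993 lat -0.6424
front L corner [ 0.5017 -0.498   0.112 ] along 0.5358 lat -0.4611
front R back corner [ 0.4879 -0.723   0.112 ] along 0.538 lat -0.6866
front L outer [ 0.4839 -0.4976  0.112 ] along 0.518 lat -0.462
board [ 0.6372 -0.6406  0.153 ] along 0.681 lat -0.5938
```

Run:
```python
from h import *
T=lambda x,y:(250+(x-400)/2.5,150+y/2.5)
S=lambda x,y:(260+x/2.5,140+y/2.5)
n=np.array([.99748,-.07095]);u=np.array([.07095,.99748])
def f(l,X): X=np.ravel(X); print(l,np.round(X,4),"along",round(X[:2]@n,4),"lat",round(X[:2]@u,4))
f("bar top",onz("top",T(651,222),.092)); f("bar tri",tri(S(184,222),T(651,222))[0])
f("sidewall front inner",onz("top",T(588,168),.065)); f("sidewall back",onz("top",T(592,70),.065))
f("divider front L",onz("top",T(679,176),.048)); f("divider back L",onz("top",T(686,66),.048))
f("front L corner",onz("top",T(570,168),.112)); f("front R back corner",onz("top",T(740,183),.112)); f("front L outer",onz("top",T(570,182),.112))
f("board",onz("top",T(690,60),.153))
f("fL tri",tri(S(140,130),T(570,182))[0])
```

```text
bar top [ 0.4251 -0.0965  0.092 ] along 0.4308 lat -0.0661
bar tri [ 0.4255 -0.097   0.0893] along 0.4313 lat -0.0665
sidewall front inner [ 0.4937 -0.0164  0.065 ] along 0.4936 lat 0.0186
sidewall back [ 0.6222 -0.0186  0.065 ] along 0.622 lat 0.0256
divider front L [ 0.4881 -0.136   0.048 ] along 0.4965 lat -0.101
divider back L [ 0.6346 -0.1435  0.048 ] along 0.6432 lat -0.0982
front L corner [0.4884 0.0072 0.112 ] along 0.4867 lat 0.0418
front R back corner [ 0.4754 -0.2049  0.112 ] along 0.4887 lat -0.1707
front L outer [0.471  0.0067 0.112 ] along 0.4693 lat 0.0401
board [ 0.6209 -0.1357  0.153 ] along 0.629 lat -0.0913
fL tri [0.4728 0.0041 0.1226] along 0.4713 lat 0.0376
```

{"op": "jog_arm", "data": {"increments": [[0, 0, -0.3, 0], [0, 0, -0.8, 0], [0, 0, -1, 0], [0, 0, -1, 0], [0, 0, -1, 0], [0, 0, -1, 0.79], [0, 0, -1, 0.79], [0, 0, -1, 0.79], [0, 0, -0.9, 0.79], [0, 0, -0.5, 0]]}}

```text
time_s: 20.6
tcp_pos: [0.4995, 0.1726, 0.3586]
ee_rot: [[0.997, -0.071, 0.0], [-0.071, -0.997, 0.001], [0.0, -0.001, -1.0]]
wrist_force: [-0.1, -0.0, -3.7]
gripper_width: 0.657
gripper_force: 30.0
```

{"op": "jog_arm", "data": {"increments": [[0.1, 0.4, 0, 0], [0.2, 0.8, 0, 0], [0.3, 1, 0, 0], [0.3, 1, 0, 0], [0.3, 1, 0, 0], [0.3, 1, 0, 0], [0.3, 1, 0, 0], [0.3, 1, 0, 0], [0.3, 1, 0, 0], [0.3, 1, 0, 0]]}}

```text
time_s: 21.6
tcp_pos: [0.54, -0.0168, 0.3559]
ee_rot: [[0.997, -0.071, -0.004], [-0.071, -0.997, -0.001], [-0.004, 0.001, -1.0]]
wrist_force: [-0.0, -0.4, -3.5]
gripper_width: 0.664
gripper_force: 30.0
```

{"op": "jog_arm", "data": {"increments": [[0.3, 1, 0, 0], [0.3, 1, 0, 0], [0.3, 0.7, 0, 0], [0.3, 0.4, 0, 0], [0, 0, 0, 0], [0, 0, 0, 0], [0, 0, 0, 0]]}}

```text
time_s: 22.3
tcp_pos: [0.56, -0.0776, 0.3576]
ee_rot: [[0.998, -0.07, -0.0], [-0.07, -0.998, 0.0], [-0.0, -0.0, -1.0]]
wrist_force: [0.1, -0.6, -3.1]
gripper_width: 0.667
gripper_force: 30.0
```

{"op": "jog_arm", "data": {"increments": [[-0.26, 0, 0, 0], [0, 0, 1, 0], [0, 0, 1, 0], [0, 0, 1, 0], [0, 0, 1, 0], [0, 0, 1, 0], [0, 0, 0.8, 0], [0, 0, 0.5, 0], [0, 0, 0, 0]]}}

```text
time_s: 23.2
tcp_pos: [0.5544, -0.0775, 0.2306]
ee_rot: [[0.998, -0.07, -0.003], [-0.07, -0.998, -0.0], [-0.003, 0.0, -1.0]]
wrist_force: [-0.4, 0.5, -3.3]
gripper_width: 0.665
gripper_force: 30.0
```

Run:
```python
from h import *
n=np.array([.99748,-.07095]);u=np.array([.07095,.99748])
s=sense();print(np.round(s["tcp_pos"],4),np.round(s["wrist_force"],1))
for c in("scene","top"):
  eyes.capture(c)
  for nm in("meter",):
    for d in eyes.spot_in(c,nm): X=np.array(d["centre"]);print(c,nm,np.round(X,3),round(d["conf"],2),X[:2]@n,X[:2]@u)
  q=rect(c,"meter",.073)
  if q: w=q[3];print(q[0],q[2],"along",(w@n).min(),(w@n).max(),"lat",(w@u).min(),(w@u).max())
```

```text
[ 0.5544 -0.0775  0.2306] [-0.4  0.5 -3.3]
scene meter [ 0.53  -0.081  0.078] 0.82 0.534617941 -0.04327793800000001
0.86 ((528.3425903320312, -79.51441955566406), (64.25570678710938, 47.823974609375), 84.725830078125) along 0.508203201495457 0.5571894424026692 lat -0.07373826805323916 -0.010168575316055244
top meter [ 0.513 -0.07   0.08 ] 0.61 0.5168661410000001 -0.033312312000000004
top meter [ 0.504 -0.138  0.031] 0.55 0.512912917 -0.101765312
0.59 ((514.4075927734375, -72.9391098022461), (38.83843231201172, 57.91637420654297), 1.2160820960998535) along 0.4974635535415006 0.5373275656516833 lat -0.06641651400341911 -0.007437532385219608
```

{"op": "jog_arm", "data": {"increments": [[0, 0, 0.25, 0], [0, 0, 0.25, 0], [0, 0, 0.2, 0], [0, 0, 0.15, 0], [0, 0, 0.1, 0], [0, 0, 0.1, 0], [0, 0, 0, 0]]}}

```text
time_s: 24.2
tcp_pos: [0.5549, -0.0779, 0.2105]
ee_rot: [[0.997, -0.071, -0.001], [-0.071, -0.997, -0.0], [-0.001, 0.0, -1.0]]
wrist_force: [-0.1, -0.4, -2.9]
gripper_width: 0.669
gripper_force: 30.0
```

{"op": "jog_arm", "data": {"increments": [[0, 0, 0.05, 0], [0, 0, 0.05, 0], [0, 0, 0, 0], [0, 0, 0, 0]]}}

```text
time_s: 24.6
tcp_pos: [0.555, -0.0778, 0.2088]
ee_rot: [[0.997, -0.071, 0.0], [-0.071, -0.997, 0.0], [0.0, -0.0, -1.0]]
wrist_force: [-0.3, 0.8, -3.8]
gripper_width: 0.664
gripper_force: 30.0
```

{"op": "jog_arm", "data": {"increments": [[0, 0, 0.05, 0], [0, 0, 0.05, 0], [0, 0, 0, 0]]}}

```text
time_s: 24.9
tcp_pos: [0.5549, -0.0778, 0.2066]
ee_rot: [[0.997, -0.071, -0.0], [-0.071, -0.997, -0.0], [-0.0, 0.0, -1.0]]
wrist_force: [-0.0, -0.5, -3.2]
gripper_width: 0.666
gripper_force: 30.0
```

{"op": "jog_arm", "data": {"increments": [[0, 0, 0.05, 0], [0, 0, 0, 0], [0, 0, 0, 0]]}}

```text
time_s: 25.2
tcp_pos: [0.5553, -0.0779, 0.2064]
ee_rot: [[0.998, -0.07, 0.001], [-0.07, -0.998, -0.0], [0.001, 0.0, -1.0]]
wrist_force: [-1.1, 0.3, 2.4]
gripper_width: 0.661
gripper_force: 30.0
```

Contact felt on the bay floor. I'll release, pause and rise.

{"op": "jog_arm", "data": {"increments": [[0, 0, 0, 0], [0, 0, 0, 0], [0, 0, 0, 0], [0, 0, 0, 0], [0, 0, 0, 0]], "grip": 74}}

```text
time_s: 25.7
tcp_pos: [0.555, -0.0778, 0.2057]
ee_rot: [[0.997, -0.071, -0.0], [-0.071, -0.997, -0.0], [-0.0, 0.0, -1.0]]
wrist_force: [-0.3, 0.8, 0.8]
gripper_width: 0.847
gripper_force: 0.0
```

{"op": "jog_arm", "data": {"increments": [[0, 0, -0.3, 0], [0, 0, -0.8, 0], [0, 0, -1, 0], [0, 0, -1, 0], [0, 0, -1, 0], [0, 0, -1, 0], [0, 0, -1, 0], [0, 0, -0.6, 0], [0, 0, 0, 0]]}}

```text
time_s: 26.6
tcp_pos: [0.5553, -0.0778, 0.3418]
ee_rot: [[0.998, -0.07, 0.004], [-0.07, -0.998, 0.0], [0.004, -0.001, -1.0]]
wrist_force: [1.0, -0.0, 0.3]
gripper_width: 0.848
gripper_force: 0.0
```

{"op": "jog_arm", "data": {"increments": [[-0.5, 0.1, 0, 0], [-1, 0.2, 0, 0], [-1, 0.2, 0, 0], [-1, 0.2, 0, 0], [-1, 0.2, 0, 0], [-1, 0.2, 0, 0], [-1, 0.2, 0, 0], [-1, 0.2, 0, 0], [-0.5, 0.1, 0, 0], [0, 0, 0, 0]], "grip": 0}}

```text
time_s: 27.6
tcp_pos: [0.3915, -0.0987, 0.3391]
ee_rot: [[0.997, -0.071, -0.002], [-0.071, -0.997, 0.0], [-0.002, 0.0, -1.0]]
wrist_force: [0.3, 0.5, -0.1]
gripper_width: 0.045
gripper_force: 0.0
```

{"op": "jog_arm", "data": {"increments": [[0, 0, 1, 0], [0, 0, 1, 0], [0, 0, 1, 0], [0, 0, 0.75, 0], [0, 0, 0, 0], [0, 0, 0, 0]]}}

```text
time_s: 28.2
tcp_pos: [0.3939, -0.0984, 0.2647]
ee_rot: [[0.998, -0.07, -0.0], [-0.07, -0.998, -0.0], [-0.0, 0.0, -1.0]]
wrist_force: [-0.1, -0.2, -0.0]
gripper_width: 0.008
gripper_force: 0.0
```

Run:
```python
from h import *
n=np.array([.99748,-.07095]);u=np.array([.07095,.99748])
s=sense();X=s["tcp_pos"];print(np.round(X,4),X[:2]@n,X[:2]@u,np.round(s["wrist_force"],1),s["gripper_width"])
for c in("scene","top"):
  eyes.capture(c)
  for d in eyes.spot_in(c,"meter"): X=np.array(d["centre"]);print(c,np.round(X,3),round(d["conf"],2),X[:2]@n,X[:2]@u)
  q=rect(c,"meter",.054)
  if q: w=q[3];print(q[0],q[2],"along",(w@n).min(),(w@n).max(),"lat",(w@u).min(),(w@u).max())
```

```text
[ 0.3939 -0.0984  0.2647] 0.39985803761798083 -0.07016681846538814 [-0.1 -0.2 -0. ] 0.007531334101558988
scene [ 0.563 -0.092  0.056] 0.94 0.568286851 -0.05150987600000001
0.7 ((563.7075805664062, -85.41697692871094), (67.18927764892578, 100.61457824707031), 86.40108489990234) along 0.5179489313525925 0.6185672439985191 lat -0.0787830474162053 -0.011286318240481149
top [ 0.555 -0.075  0.056] 0.73 0.5593500220000001 -0.035804362000000006
0.58 ((556.1089477539062, -76.63440704345703), (58.72954559326172, 121.80876159667969), 86.31874084472656) along 0.4991220489401146 0.6211042102028141 lat -0.06659876235727284 -0.007441445018079231
```

The meter lies aligned in the bay (along 0.499–0.621, lateral −0.067 to −0.007, about 10 mm behind the inner face). Now I'll push the bar gently.

{"op": "jog_arm", "data": {"increments": [[0.25, -0.2, 0, 0], [0.25, 0, 0, 0], [0.2, 0, 0, 0], [0.25, 0, 0, 0], [0.35, 0, 0, 0], [0.4, 0, 0, 0], [0.5, 0, 0, 0], [0.5, 0, 0, 0], [0.5, 0, 0, 0], [0.5, 0, 0, 0]]}}

```text
time_s: 29.5
tcp_pos: [0.4681, -0.0998, 0.2646]
ee_rot: [[0.997, -0.071, -0.0], [-0.071, -0.997, -0.0], [-0.0, 0.0, -1.0]]
wrist_force: [-2.1, -0.0, 1.2]
gripper_width: 0.005
gripper_force: 0.9
```

{"op": "jog_arm", "data": {"increments": [[0.5, 0, 0, 0], [0.5, 0, 0, 0], [0.5, 0, 0, 0], [0.5, 0, 0, 0], [0.5, 0, 0, 0], [0.5, 0, 0, 0], [0.5, 0, 0, 0], [0.4, 0, 0, 0], [0.3, 0, 0, 0], [0.2, 0, 0, 0]]}}

```text
time_s: 30.5
tcp_pos: [0.5556, -0.1059, 0.2647]
ee_rot: [[0.997, -0.071, 0.0], [-0.071, -0.997, 0.0], [0.0, -0.0, -1.0]]
wrist_force: [-1.6, -0.2, -0.4]
gripper_width: 0.006
gripper_force: 0.7
```

{"op": "jog_arm", "data": {"increments": [[0.2, 0, 0, 0], [0.2, 0, 0, 0], [0.2, 0, 0, 0], [0.2, 0, 0, 0], [0.15, 0, 0, 0], [0.1, 0, 0, 0], [0, 0, 0, 0]]}}

```text
time_s: 31.2
tcp_pos: [0.5764, -0.1074, 0.2649]
ee_rot: [[0.998, -0.071, 0.001], [-0.071, -0.998, -0.0], [0.001, -0.0, -1.0]]
wrist_force: [-0.9, 0.4, -0.1]
gripper_width: 0.006
gripper_force: 0.2
```

{"op": "jog_arm", "data": {"increments": [[0.1, 0, 0, 0], [0.1, 0, 0, 0], [0, 0, 0, 0]]}}

```text
time_s: 31.5
tcp_pos: [0.5803, -0.1077, 0.2648]
ee_rot: [[0.998, -0.071, 0.001], [-0.071, -0.998, -0.0], [0.001, -0.0, -1.0]]
wrist_force: [-1.0, 0.3, -0.4]
gripper_width: 0.005
gripper_force: 0.3
```

Along is now 0.5865 with no stop felt yet. I'll creep on.

{"op": "jog_arm", "data": {"increments": [[0.1, 0, 0, 0], [0.05, 0, 0, 0], [0, 0, 0, 0]]}}

```text
time_s: 31.8
tcp_pos: [0.5831, -0.1079, 0.2648]
ee_rot: [[0.997, -0.071, 0.0], [-0.071, -0.997, -0.0], [0.0, 0.0, -1.0]]
wrist_force: [-0.9, 0.5, 0.3]
gripper_width: 0.002
gripper_force: 0.4
```

{"op": "jog_arm", "data": {"increments": [[0.1, 0, 0, 0], [0.05, 0, 0, 0], [0, 0, 0, 0]]}}

```text
time_s: 32.1
tcp_pos: [0.5854, -0.1081, 0.2646]
ee_rot: [[0.997, -0.071, -0.002], [-0.071, -0.997, 0.0], [-0.002, 0.0, -1.0]]
wrist_force: [-4.5, 1.3, 2.2]
gripper_width: 0.009
gripper_force: 2.0
```

{"op": "jog_arm", "data": {"increments": [[0.05, 0, 0, 0], [0.05, 0, 0, 0], [0, 0, 0, 0]]}}

```text
time_s: 32.4
tcp_pos: [0.5863, -0.1082, 0.2646]
ee_rot: [[0.997, -0.071, -0.006], [-0.071, -0.997, 0.0], [-0.006, 0.0, -1.0]]
wrist_force: [-7.2, 2.0, 5.5]
gripper_width: 0.008
gripper_force: 4.1
```

{"op": "jog_arm", "data": {"increments": [[-0.3, 0, 0, 0], [-0.8, 0, 0, 0], [-1, 0, 0, 0], [-1, 0, 0, 0], [-1, 0, -0.5, 0], [-1, 0, -1, 0], [-1, 0, -1, 0], [-1, 0, -1, 0], [-0.5, 0, -0.5, 0], [0, 0, 0, 0]]}}

```text
time_s: 33.4
tcp_pos: [0.4362, -0.0975, 0.3465]
ee_rot: [[0.998, -0.07, 0.006], [-0.07, -0.998, 0.0], [0.006, -0.001, -1.0]]
wrist_force: [0.6, -0.9, 0.5]
gripper_width: 0.005
gripper_force: 0.0
```

Run:
```python
from h import *
n=np.array([.99748,-.07095]);u=np.array([.07095,.99748])
for c in("scene","top"):
  cv2.imwrite(f"pics/{c}_end.png",eyes.capture(c))
  for nm in("bow_handle","bar_handle","meter","drink","adapter","module"):
    print(c,nm,[(np.round(d["centre"],3),round(d["conf"],2)) for d in eyes.spot_in(c,nm)][:1])
# bar-top edge search along the expected shut position: template from the start picture, both cameras
a0=cv2.imread("pics/scene0.png");a1=cv2.imread("pics/scene_end.png")
t=a0[183:208,363:381];q=cv2.matchTemplate(a1[165:225,345:400],t,cv2.TM_CCOEFF_NORMED);_,v,_,l=cv2.minMaxLoc(q);l=np.array(l)+[345,165]-[363,183]
print("shift px",l,v,"-> bar",onz("scene",np.array([369.9,191.2])+l,.092), "start",onz("scene",(369.9,191.2),.092))
```

```text
scene bow_handle [(array([ 0.648, -0.118,  0.061]), 0.84)]
scene bar_handle [(array([0.669, 0.176, 0.055]), 0.87)]
scene meter [(array([ 0.643, -0.121,  0.061]), 0.58)]
scene drink [(array([ 0.442, -0.427,  0.124]), 0.8)]
scene adapter [(array([0.387, 0.421, 0.033]), 0.69)]
scene module [(array([0.518, 0.443, 0.023]), 0.7)]
top bow_handle [(array([ 0.646, -0.105,  0.028]), 0.72)]
top bar_handle [(array([0.628, 0.134, 0.063]), 0.71)]
top meter []
top drink [(array([ 0.457, -0.415,  0.126]), 0.95)]
top adapter [(array([0.395, 0.428, 0.038]), 0.72)]
top module [(array([0.55 , 0.478, 0.023]), 0.82)]
shift px [17  3] 0.43628403544425964 -> bar [[ 0.60982246 -0.15344105  0.092     ]] start [[ 0.58894237 -0.10825056  0.092     ]]
```

The stop was felt, but the upward force hints the body may have rubbed the board. I'll check by pushing again 5 mm higher, with the body clear of the board, and see whether the stop is at the same place.

{"op": "jog_arm", "data": {"increments": [[1, 0, 0, 0], [1, 0, 0, 0], [1, 0, 0, 0], [1, 0, 0.6, 0], [1, 0, 1, 0], [1, 0, 1, 0], [0.6, 0, 1, 0], [0, 0, 0.25, 0], [0, 0, 0, 0], [0, 0, 0, 0]]}}

```text
time_s: 35.1
tcp_pos: [0.5677, -0.1068, 0.2687]
ee_rot: [[0.998, -0.07, 0.001], [-0.07, -0.998, -0.0], [0.001, 0.0, -1.0]]
wrist_force: [-0.2, -0.1, -0.0]
gripper_width: 0.006
gripper_force: 0.0
```

{"op": "jog_arm", "data": {"increments": [[0.2, 0, 0, 0], [0.2, 0, 0, 0], [0.2, 0, 0, 0], [0.1, 0, 0, 0], [0.1, 0, 0, 0], [0, 0, 0, 0], [0, 0, 0, 0]]}}

```text
time_s: 35.8
tcp_pos: [0.5839, -0.108, 0.2676]
ee_rot: [[0.997, -0.071, -0.0], [-0.071, -0.997, 0.0], [-0.0, 0.0, -1.0]]
wrist_force: [-1.7, -1.0, -0.1]
gripper_width: 0.008
gripper_force: 0.0
```

{"op": "jog_arm", "data": {"increments": [[0.1, 0, 0, 0], [0, 0, 0, 0], [0, 0, 0, 0]]}}

```text
time_s: 36.1
tcp_pos: [0.5854, -0.1081, 0.2675]
ee_rot: [[0.997, -0.071, -0.002], [-0.071, -0.997, 0.0], [-0.002, 0.0, -1.0]]
wrist_force: [-2.6, -0.5, 0.9]
gripper_width: 0.005
gripper_force: 1.2
```

{"op": "jog_arm", "data": {"increments": [[0.1, 0, 0, 0], [0.1, 0, 0, 0], [0, 0, 0, 0]]}}

```text
time_s: 36.4
tcp_pos: [0.5873, -0.1083, 0.2673]
ee_rot: [[0.997, -0.071, -0.011], [-0.071, -0.997, 0.0], [-0.011, 0.0, -1.0]]
wrist_force: [-10.3, 2.5, 6.7]
gripper_width: 0.005
gripper_force: 5.4
```

Same stop, about x = 0.586, with the fingers carrying the load, so the drawer is against its stop. I'll retreat and hand in.

{"op": "jog_arm", "data": {"increments": [[-0.2, 0, 0, 0], [-0.6, 0, 0, 0], [-1, 0, 0, 0], [-1, 0, 0, 0], [-1, 0, -1, 0], [-1, 0, -1, 0], [-1, 0, -1, 0], [-1, 0, -1, 0], [-0.5, 0, -1, 0], [0, 0, -0.5, 0]]}}

```text
time_s: 37.4
tcp_pos: [0.4439, -0.0981, 0.3801]
ee_rot: [[0.998, -0.07, 0.006], [-0.07, -0.998, 0.0], [0.006, -0.001, -1.0]]
wrist_force: [1.2, -0.2, 0.5]
gripper_width: 0.004
gripper_force: 0.0
```

{"op": "jog_arm", "data": {"increments": [[-0.5, -1, 0, 0], [-0.5, -1, 0, 0], [-0.2, -1, 0, 0], [0, -1, 0, 0], [0, -1, 0, 0], [0, -1, 0, 0], [0, -1, 0, 0], [0, -0.5, 0, 0], [0, 0, 0, 0], [0, 0, 0, 0]]}}

```text
time_s: 38.4
tcp_pos: [0.4312, 0.0532, 0.3775]
ee_rot: [[0.998, -0.071, -0.0], [-0.071, -0.998, -0.0], [-0.0, 0.0, -1.0]]
wrist_force: [0.2, -0.7, -0.2]
gripper_width: 0.005
gripper_force: 0.0
```

Run:
```python
from h import *
a1=eyes.capture("scene");cv2.imwrite("pics/end2.png",a1);a0=cv2.imread("pics/scene0.png")
# handle shift since the start, in the scene view
t=a0[186:204,364:376];q=cv2.matchTemplate(a1[165:225,350:400],t,cv2.TM_CCOEFF_NORMED);_,v,_,l=cv2.minMaxLoc(q);l=np.array(l)+[350,165]-[364,186]
d=onz("scene",np.array([369.9,191.2])+l,.092)-onz("scene",(369.9,191.2),.092);print(l,v,np.round(d,4))
for nm in("bow_handle","drink","adapter","module"): print(nm,[(np.round(d["centre"],3),round(d["conf"],2)) for d in eyes.spot_in("scene",nm)][:1])
```

```text
[ 2 -2] 0.8349127173423767 [[ 0.0095 -0.0008  0.    ]]
bow_handle [(array([ 0.644, -0.11 ,  0.058]), 0.67)]
drink [(array([ 0.44 , -0.428,  0.128]), 0.65)]
adapter [(array([0.385, 0.422, 0.037]), 0.92)]
module [(array([0.544, 0.465, 0.023]), 0.67)]
```

The handle has moved 9.5 mm inwards from its start (about 10 mm ajar), so the drawer is shut. The bystanders haven't moved.

```bash
python3 -c "
from station import r
print(r.finish_job())"
```

```text
the job is handed in; nothing more can be done
None
```

I handed the job in at about 38 s: the multimeter went into the wide bay screen up, set down at a slow creep until contact, and the bow drawer is pushed against its stop. In the last pictures the bottle, adapter and circuit board had not moved. The hand-in returned no verdict.

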